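# Clamp the storage tub's lid

## Task

Push the steel clamp strap round on its post until it lies fully over the middle of the tub's lid, then push the cam lever on the strap's end all the way down so that the rubber foot presses on the lid. Use the fingers only to push: do not lift or shift the tub, and leave everything else on the table where it is. Leave the lever up until the strap is over the lid.

Things in the scene. Friction and masses are not known exactly. Their poses are not given: they have to be found in the camera images.
- fixture: hold-down fixture fixed to the table: a white base plate 225 x 240 x 15 mm with low corner guides and one upright post. Origin: centre of the plate's underside, on the table. Its y runs along the plate's 240 mm side (the tub's long side), z up; the post stands at x = +80 mm, y = 0 of this frame. The clamp strap turns on the post
- strap_pivot (a point): point on the vertical axis of the post about which the strap swings, at the strap's half height (104 mm above the table)
- strap_mid (a point): centre of the strap's section, 65 mm from the pivot axis towards its free end, 104 mm above the table; it moves with the strap. The strap is a flat steel bar 30 mm wide and 12 mm thick (98 to 110 mm above the table), from 15 mm behind the pivot axis to 110 mm in front of it. On its free end it carries the cam lever, and under it, 80 mm from the pivot, a rubber foot of 26 mm diameter. The point's -x axis points along the strap from the pivot to the free end, z up
- strap (a joint): swing of the strap about the post, rad. 0 = over the lid against its stop, where it points from the post along the fixture's -x, across the middle of the lid; it grows as the strap swings open, anticlockwise from above, towards the fixture's -y side, and can reach 1.75; starts between 1.0 and 1.55. Stays where it is left; a push of about 3 N at 65 mm from the pivot moves it
- lever_axis (a point): the horizontal hinge axis of the cam lever, on the centre line of the strap, 105 mm from the pivot axis, 124 mm above the table
- lever_tip (a point): outer end of the cam lever on its centre line, 82 mm from the lever's hinge axis; moves with the lever. Its outer 40 mm is a black grip 22 mm wide and 12 mm thick; the rest is a bar 12 mm wide
- lever (a joint): cam lever angle, rad. 0 = raised: the lever leans outwards, away from the post, 0.96 rad above level; it grows as the lever is pushed down; 0.96 = fully down against its stop, level, pointing straight on from the strap's free end. Starts between 0 and 0.2. Pushing it down lowers the rubber foot by up to 7 mm, onto the lid (the gap is 6 mm). Stays where it is left; about 6 N on the grip moves it
- tub: the clear storage tub in the fixture, loose, 128 x 178 mm over its lid, 70 mm tall, 0.55 kg; standing on the plate between the guides with 2 mm play or less. Origin: centre of its underside, 15 mm above the table
- tub_lid (a point): centre of the top of that tub's lid, 85 mm above the table; the strap's underside passes 13 mm and its raised foot 6 mm above it
- can_tall: tall capped spray can, 52 mm diameter, 210 mm tall, standing; origin: centre of its underside. Leave it alone
- can_open: spray can without its cap, 52 mm diameter, 176 mm tall to the nozzle, standing; origin: centre of its underside. Leave it alone
- cap: loose spray-can cap, 50 mm diameter, 45 mm tall, standing; origin: centre of its underside. Leave it alone
- round_tub: low round white tub with lid, 98 mm diameter, 48 mm tall; origin: centre of its underside. Leave it alone
- pod_a: lumpy plaster pod, 56 x 28 x 26 mm, lying on the table beside the fixture; origin: centre of its underside. Leave it alone
- pod_b: second lumpy pod, 56 x 28 x 26 mm, lying on the table beside the fixture; origin: centre of its underside. Leave it alone
- spare_tub: second clear storage tub with a lid, 118 x 158 x 60 mm, not in the fixture; origin: centre of its underside. Leave it alone

How it is judged:
By the outcome, as a careful person would: the job done as asked, in the order asked, and still so for the second after the job is handed in, with the robot touching nothing.
It also fails if it takes over 42 s, if anything falls off the work surface, if the arm or the gripper's body presses on something with over 40 N, if the wrist force passes 120 N, or if a joint passes its speed limit or range.

## Robot

A 7-joint arm with a two-finger parallel gripper is mounted at the origin on the work surface. World frame = base frame: x ahead of the robot, y to its left, z up, the work surface at z = 0. Lengths are in m, angles in rad, forces in N, time in s.
With the tool pointing down it reaches from about 0.35 to 0.9 m from the base axis. Payload 7.2 kg.
Tool frame: the origin (TCP) lies at the very end of the fingers, on their centre line; the grasp point (between the pads) lies 19 mm behind it; z points along the fingers, y is the line along which they close (so a half turn about z gives the same grasp; the last joint's range is limited). The gripper opens to 88 mm and grips with 3 to 60 N. Pads are 20 mm wide; open, the fingers measure 115 mm over their backs; the gripper's body (75 mm by 178 mm) begins 61 mm behind the grasp point.
Start: joints at [1.204, 0.411, -0.013, 1.596, 0.006, 1.134, -0.082], TCP at [0.184, -0.597, 0.223] pointing down, gripper open.
Joint ranges: [-2.95, 2.95], [-0.29, 1.99], [-1.47, 1.44], [0.14, 2.54], [-1.03, 4.17], [0.13, 1.85], [-2.86, 2.86]. Speed limits (rad/s): [2.39, 2.39, 3.01, 3.01, 3.14, 3.14, 3.14].

## Interface

Orientations are given as a rotation vector (axis times angle).
In Python, from station import ctrl gives the robot as it stands. Calls block until the motion is done:
- ctrl.goto(position, orientation): joint-space move of the TCP to a pose.
- ctrl.move_straight(position, feed=0.15, ori=None): straight line of the TCP; ori=None keeps the orientation; feed is the mean speed in m/s.
- ctrl.movej(angles): joint-space move.
- ctrl.set_gripper(opening, squeeze=None): opening from 0.0 (shut) to 1.0 (fully open); squeeze is the grip in N (None keeps the last); returns when the fingers have stopped.
- ctrl.wait(seconds).
- ctrl.ik(position, orientation): joint angles nearest the present ones, or None.
- ctrl.sense(): the state.
- ctrl.grab_frame(name): name is "scene" or "top" or "wrist"; returns the picture (420x560x3 uint8, blue, green, red); there is no depth.
- ctrl.camera_info(name): a dict with "intrinsics" (3x3 intrinsics, pixels), "R" (3x3) and "t" (3): a world point X has camera coordinates R X + t. Camera axes: x right, y down, z forward; pixel columns grow to the right and rows downward; lengths in m; the calibration is good to about 2 mm. A picture is of the moment at which its call begins: read the wrist's pose just before it. camera_info takes no time and is no camera call; for the wrist camera it gives the pose at the moment of the call.
A pose or a line that the arm cannot do raises ctrl.Unreachable and nothing moves.
- ctrl.job_done(): hands the job in; it is judged then, once.
Trained networks look in the newest picture that a camera, given by its name, has taken for a name from the list of things; names that differ only in an ending like _2 or _b are one class to them, and where a whole thing is asked for, a point or a joint stands for the part that bears it (a point fixed in the world has none). Each returns a list of dicts, best first, with "conf" (0 to 1); they miss things now and then, are a little off and sometimes report something else, mostly with a low value. They report only what shows in the picture. A call takes as long as a camera call.
- ctrl.look_for(name, camera): "extent" ([centre column, centre row, width, height] in pixels, round what is visible of it).
- ctrl.trace(name, camera): "region" (420x560 bool, what is visible of it) and "extent" ([centre column, centre row, width, height] in pixels, round what is visible of it).
The state is a dict: "time": time; "q": joint angles; "joint_vel": joint speeds; "joint_efforts": joint torques, N m; "position": TCP position; "tool_rot": TCP orientation; "wrist_force": force on the tool from outside, world axes, zero at the start; "ft_torque": the same for the moment, N m; "width": opening from 0.0 (shut) to 1.0 (fully open); "grasp_force": force on a finger pad.
Only numpy, scipy, OpenCV 4.12 (cv2) and the standard library are available. Lean on these libraries where they do the work, as an engineer would, in place of code of your own. Each camera call takes 0.05 s, during which the arm holds its last target. There are 200 camera calls.

## Working session

There is one attempt and no reset: what is moved stays moved. The work goes in short steps, each a Python script; the robot and the scene stay as the last script left them, time stands still between calls to the robot, and variables do not carry over. Pictures are saved under pics/ and viewed, at most 10 in all, crops included, and the job is handed in when it is done.

```bash
mkdir -p pics; ls; python3 - <<'E'
from station import ctrl
import cv2,numpy as np
for c in("scene","top"):
    im=ctrl.grab_frame(c); cv2.imwrite(f"pics/{c}0.png",im)
    ci=ctrl.camera_info(c); print(c,np.round(ci["intrinsics"],1).tolist(),np.round(ci["R"],3).tolist(),np.round(ci["t"],3).tolist())
    for n in("fixture","strap","lever","lever_tip","tub","can_tall","can_open","cap","round_tub","pod_a","spare_tub"):
        print(n,[(round(d["conf"],2),np.round(d["extent"]).astype(int).tolist()) for d in ctrl.look_for(n,c)[:3]])
s=ctrl.sense();print(s["time"],s["tool_rot"],s["position"])
E
```

```text
pics
scene [[425.3, 0.0, 275.5], [0.0, 425.3, 209.7], [0.0, 0.0, 1.0]] [[0.571, 0.821, 0.012], [0.671, -0.458, -0.582], [-0.473, 0.34, -0.813]] [-0.271, -0.233, 1.376]
fixture [(0.77, [277, 271, 126, 111])]
strap [(0.96, [278, 276, 73, 32]), (0.18, [424, 200, 60, 67])]
lever [(0.63, [258, 284, 34, 10]), (0.34, [279, 279, 72, 35])]
lever_tip [(0.62, [257, 283, 30, 10]), (0.59, [279, 277, 73, 32])]
tub [(0.82, [276, 261, 83, 88])]
can_tall [(0.57, [351, 119, 24, 62]), (0.57, [257, 283, 26, 12])]
can_open [(0.8, [106, 265, 43, 46])]
cap [(0.73, [332, 232, 21, 29])]
round_tub [(0.71, [279, 279, 72, 33]), (0.68, [297, 197, 33, 32])]
pod_a [(0.67, [242, 325, 16, 26])]
spare_tub [(0.98, [424, 201, 60, 68]), (0.45, [331, 232, 21, 23]), (0.22, [279, 277, 75, 36])]
top [[442.6, 0.0, 275.0], [0.0, 442.6, 207.4], [0.0, 0.0, 1.0]] [[0.003, -1.0, 0.013], [-0.982, -0.005, -0.188], [0.188, -0.012, -0.982]] [0.004, 0.469, 1.39]
fixture [(0.69, [291, 187, 91, 87]), (0.26, [291, 188, 66, 51])]
strap [(0.67, [309, 157, 58, 17])]
lever [(0.48, [327, 154, 24, 14]), (0.37, [239, 229, 29, 31])]
lever_tip [(0.47, [324, 156, 22, 8])]
tub [(0.87, [293, 187, 62, 44])]
can_tall [(0.89, [149, 258, 34, 23]), (0.63, [293, 186, 66, 49])]
can_open [(0.78, [405, 248, 31, 17])]
cap [(0.64, [236, 185, 17, 14])]
round_tub [(0.86, [240, 227, 32, 28]), (0.22, [309, 157, 56, 14])]
pod_a [(0.69, [328, 154, 24, 10]), (0.52, [338, 191, 12, 16]), (0.47, [337, 164, 7, 18])]
spare_tub []
1.2 [ 3.10655696e+00  4.67603260e-01 -8.49661855e-05] [ 0.18393994 -0.59732464  0.22265254]
```

View pics/scene0.png

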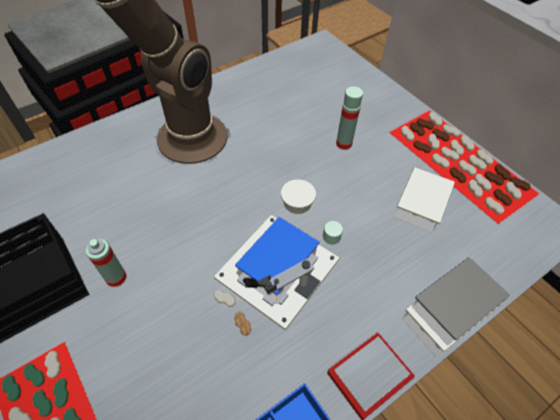

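View pics/top0.png

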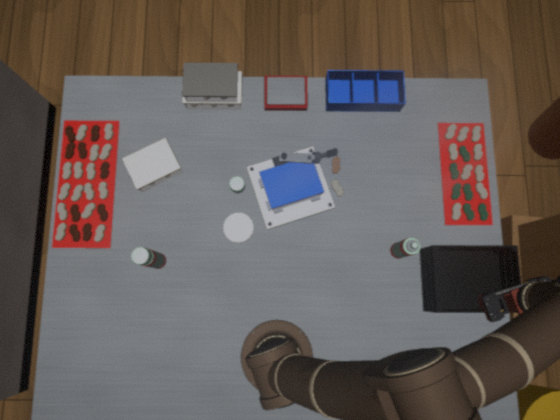

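The top view shows the blue lid at about (291,187) on the white plate, with the strap along its far edge from (280,158) to (337,154). The lever points right, towards world -y, and the pods are at (337,164) and (338,191). Next I'll measure more closely.

```bash
cat > h.py <<'E'
import numpy as np,cv2
from station import ctrl
def rays(c,px):
    ci=ctrl.camera_info(c) if isinstance(c,str) else c
    R,t,K=map(np.array,(ci["R"],ci["t"],ci["intrinsics"]))
    px=np.atleast_2d(px).astype(float)
    d=(np.linalg.inv(K)@np.c_[px,np.ones(len(px))].T).T@R
    return -R.T@t,d
def at_z(c,px,z):
    o,d=rays(c,px); return o+d*((z-o[2])/d[:,2])[:,None]
def proj(c,X):
    ci=ctrl.camera_info(c) if isinstance(c,str) else c
    p=(np.array(ci["R"])@np.atleast_2d(X).T).T+ci["t"]; p=p@np.array(ci["intrinsics"]).T; return p[:,:2]/p[:,2:]
def tri(obs):
    A=np.zeros((3,3));b=np.zeros(3)
    for c,p in obs:
        o,d=rays(c,p); d=d[0]/np.linalg.norm(d[0]); M=np.eye(3)-np.outer(d,d); A+=M;b+=M@o
    return np.linalg.solve(A,b)
E
python3 - <<'E'
from h import *
out=[]
for c,(x,y) in (("scene",(205,205)),("top",(235,135))):
    im=cv2.imread(f"pics/{c}0.png")
    hsv=cv2.cvtColor(im,cv2.COLOR_BGR2HSV)
    m=cv2.inRange(hsv,(105,150,80),(130,255,255)); k=np.zeros_like(m);k[y:y+140,x:x+150]=m[y:y+140,x:x+150]
    cs=max(cv2.findContours(k,0,1)[0],key=cv2.contourArea)[:,0]
    w=at_z(c,cs,.085)[:,:2].astype(np.float32)
    print(c,cv2.minAreaRect(w))
    out.append(cv2.resize(im[y:y+130,x:x+130],(400,400),interpolation=2))
cv2.imwrite("pics/crop.png",np.hstack(out))
E
```

```text
scene ((0.5480846762657166, -0.04598148167133331), (0.12504780292510986, 0.17745466530323029), 18.15701675415039)
top ((0.5466744303703308, -0.04461124539375305), (0.12246903777122498, 0.169572114944458), 18.11133575439453)
```

View pics/crop.png

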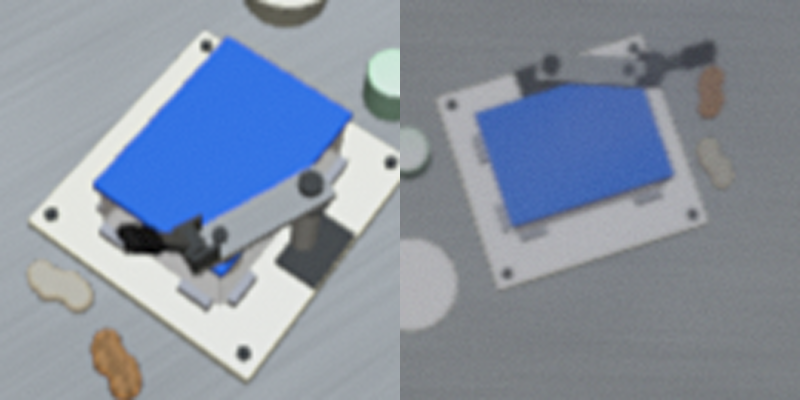

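The lid fits at about (0.547, -0.045), yawed +18°, with size 125x177 mm, which matches the text. The post head is at top px (284,155) and scene px (306,264), and the lever tip is at top (337,150) and scene (243,282). I'll triangulate these as a check.

```bash
python3 - <<'E'
from h import *
ps={"post":((305.75,264.2),(283.7,155.5)),"tip":((243.4,281.7),(337.2,150.3)),"bolt":((276.5,281.5),(309.1,157.3))}
for n,(s,t) in ps.items(): print(n,np.round(tri([("scene",s),("top",t)]),3))
a=np.radians(18.13);u=np.array([np.cos(a),np.sin(a)]);piv=np.array([.5474,-.0453])+.08*u
print("pivot",piv)
# plate holes check, corners of plate from top crop & scene crop
for c,x,y,pts in(("top",235,135,[(437,98),(498,288),(706,222)]),("scene",205,205,[(250,381),(30,222),(207,32)])):
    q=np.array(pts,float); 
    if c=="top": q[:,0]-=400
    q=q*.325+[x,y]; print(c,np.round(at_z(c,q,.015),3).tolist())
v=np.array([-u[1],u[0]])
for sx,sy in((1,1),(-1,1),(-1,-1),(1,-1)): print(np.round(np.array([.5474,-.0453])+sx*.1125*u+sy*.12*v,3))
for th in np.arange(1,1.6,.1):
    b=a+np.pi+th; d=np.array([np.cos(b),np.sin(b)])
    P=[[*(piv+d*.08),.11],[*(piv+d*.105),.124],[*(piv+d*(.105+.082*np.cos(.86))),.124+.082*np.sin(.86)]]
    print(round(th,1),np.round(P[2],3),np.round(proj("top",P)).tolist(),np.round(proj("scene",P)).tolist())
# pods, cans
for n,px in(("pod_a",(338,191)),("pod_b",(337,164)),("cap",(236,185)),("round",(239,228))): print(n,np.round(at_z("top",px,.03),3))
E
```

```text
post [ 0.622 -0.02   0.117]
tip [ 0.614 -0.178  0.196]
bolt [ 0.618 -0.1    0.113]
pivot [ 0.62342823 -0.02040607]
top [[0.614, 0.1, 0.015], [0.404, 0.032, 0.015], [0.477, -0.192, 0.015]]
scene [[0.693, -0.121, 0.015], [0.482, -0.192, 0.015], [0.408, 0.035, 0.015]]
[0.617 0.104]
[0.403 0.034]
[ 0.478 -0.194]
[ 0.692 -0.124]
1.0 [ 0.584 -0.174  0.186] [[308.0, 162.0], [316.0, 163.0], [336.0, 161.0]] [[273.0, 277.0], [263.0, 277.0], [238.0, 272.0]]
1.1 [ 0.599 -0.177  0.186] [[309.0, 160.0], [317.0, 160.0], [337.0, 156.0]] [[274.0, 280.0], [264.0, 281.0], [241.0, 278.0]]
1.2 [ 0.615 -0.179  0.186] [[309.0, 157.0], [317.0, 156.0], [337.0, 151.0]] [[276.0, 282.0], [267.0, 285.0], [244.0, 284.0]]
1.3 [ 0.631 -0.179  0.186] [[309.0, 155.0], [317.0, 153.0], [337.0, 146.0]] [[278.0, 285.0], [269.0, 289.0], [248.0, 290.0]]
1.4 [ 0.646 -0.177  0.186] [[309.0, 152.0], [317.0, 150.0], [337.0, 141.0]] [[280.0, 288.0], [272.0, 292.0], [253.0, 296.0]]
1.5 [ 0.662 -0.174  0.186] [[308.0, 150.0], [316.0, 147.0], [335.0, 136.0]] [[283.0, 290.0], [276.0, 295.0], [259.0, 301.0]]
1.6 [ 0.677 -0.17   0.186] [[307.0, 148.0], [315.0, 144.0], [334.0, 131.0]] [[286.0, 292.0], [280.0, 298.0], [265.0, 305.0]]
pod_a [[ 0.529 -0.202  0.03 ]]
pod_b [[ 0.621 -0.201  0.03 ]]
cap [[0.547 0.135 0.03 ]]
round [[0.404 0.122 0.03 ]]
```

Everything agrees within 3 mm: the pivot is at (0.623,-0.020), the strap is at about 1.19 rad, and the lever is nearly raised. I'll push the strap with closed fingers along an arc.

```bash
cat >> h.py <<'E'
from scipy.spatial.transform import Rotation as Ro
A=np.radians(18.13);PIV=np.array([.623,-.0203]);S=1
def frame(th):
    b=A+np.pi+th; return np.array([np.cos(b),np.sin(b)]),np.array([-np.sin(b),np.cos(b)])
def ori(th,s=None):
    d,_=frame(th); x=np.array([*((s or S)*d),0]); z=np.array([0,0,-1.]); return Ro.from_matrix(np.c_[x,np.cross(z,x),z]).as_rotvec()
def pos(th,r,off,z):
    d,t=frame(th); return np.array([*(PIV+r*d+off*t),z])
def F(): return np.array(ctrl.sense()["wrist_force"])
E
python3 - <<'E'
from h import *
for s in(1,-1):
    for a in((1.19,.065,.06,.3),(1.19,.065,.06,.1),(.6,.065,.03,.1),(0,.065,.028,.1),(0,.13,0,.2),(0,.165,0,.13)):
        q=ctrl.ik(pos(*a),ori(a[0],s)); print(s,a,None if q is None else np.round(q,2))
print(np.round(Ro.from_rotvec(ctrl.sense()["tool_rot"]).as_matrix(),2).tolist(), F())
E
```

```text
1 (1.19, 0.065, 0.06, 0.3) [-0.6   0.74  1.25  1.38 -0.7   1.51 -2.6 ]
1 (1.19, 0.065, 0.06, 0.1) [-0.61  0.99  1.24  1.61 -0.98  1.28 -2.4 ]
1 (0.6, 0.065, 0.03, 0.1) [ 0.84  0.89 -1.24  1.69  0.89  1.24  1.86]
1 (0, 0.065, 0.028, 0.1) [ 0.85  0.83 -1.24  1.79  0.85  1.18  1.22]
1 (0, 0.13, 0, 0.2) [ 0.95  0.5  -1.22  1.86  0.52  1.15  1.43]
1 (0, 0.165, 0, 0.13) [ 0.99  0.57 -1.23  2.01  0.63  1.02  1.34]
-1 (1.19, 0.065, 0.06, 0.3) [ 0.44  0.54 -0.62  1.29  0.31  1.4  -0.23]
-1 (1.19, 0.065, 0.06, 0.1) [ 0.48  0.72 -0.67  1.52  0.49  1.07 -0.37]
-1 (0.6, 0.065, 0.03, 0.1) [ 0.46  0.58 -0.55  1.72  0.36  0.94 -0.89]
-1 (0, 0.065, 0.028, 0.1) [ 0.34  0.49 -0.4   1.83  0.25  0.87 -1.44]
-1 (0, 0.13, 0, 0.2) [ 0.46  0.27 -0.52  1.89  0.16  1.02 -1.38]
-1 (0, 0.165, 0, 0.13) [ 0.45  0.3  -0.47  2.04  0.18  0.84 -1.38]
[[0.96, 0.29, -0.0], [0.29, -0.96, -0.0], [-0.0, 0.0, -1.0]] [ 0.02602383  0.05003495 -0.27191747]
```

```bash
sed -i 's/;S=1$/;S=-1/' h.py; python3 - <<'E'
from h import *
ctrl.set_gripper(0.0,10)
p=np.array(ctrl.sense()["position"]); p[2]=.30
ctrl.move_straight(p,feed=.2)
ctrl.goto(pos(1.19,.065,.06,.26),ori(1.19))
ctrl.move_straight(pos(1.19,.065,.06,.099),feed=.15)
print(ctrl.sense()["time"],F())
th=1.19; ctrl.move_straight(pos(th,.065,.032,.099),feed=.05)
while th>-.12:
    th-=.1 if th>.2 else .03
    ctrl.move_straight(pos(th,.065,.0285,.099),feed=.08,ori=ori(th))
    s=ctrl.sense(); d,t=frame(th); f=F()
    print(round(th,2),"t",round(s["time"],2),"ft,fr,fz",np.round([f[:2]@t,f[:2]@d,f[2]],1))
    if abs(f[:2]@t)>14 or np.linalg.norm(f)>25: break
for c in("scene","top"): cv2.imwrite(f"pics/{c}1.png",ctrl.grab_frame(c))
a=cv2.imread("pics/scene1.png")[205:335,205:335];b=cv2.imread("pics/top1.png")[115:245,215:345]
cv2.imwrite("pics/crop1.png",np.hstack([cv2.resize(i,(400,400),interpolation=2) for i in(a,b)]))
E
```

```text
6.8167 [ 0.00687764 -0.83121651  0.42357495]
1.09 t 7.81 ft,fr,fz [ 0.2  0.2 -0.7]
0.99 t 8.06 ft,fr,fz [-1.   1.4  0.2]
0.89 t 8.31 ft,fr,fz [ 0.6  0.  -0.8]
0.79 t 8.56 ft,fr,fz [-0.1  0.3  0.5]
0.69 t 8.81 ft,fr,fz [ 0.2 -0.4 -0.7]
0.59 t 9.06 ft,fr,fz [-0.3 -0.2 -0.9]
0.49 t 9.31 ft,fr,fz [-0.5  0.3  1.1]
0.39 t 9.56 ft,fr,fz [-0.7  0.4  0.3]
0.29 t 9.81 ft,fr,fz [ 0.1  0.3 -0. ]
0.19 t 10.06 ft,fr,fz [-0.9  0.3 -0.4]
0.16 t 10.31 ft,fr,fz [ 0.5  0.1 -0.2]
0.13 t 10.56 ft,fr,fz [ 0.6 -0.6 -0.6]
0.1 t 10.81 ft,fr,fz [ 2.  -1.  -0.3]
0.07 t 11.06 ft,fr,fz [ 0.4 -0.8 -1.1]
0.04 t 11.31 ft,fr,fz [ 0.8  0.1 -0.2]
0.01 t 11.56 ft,fr,fz [ 1.2 -0.  -0.2]
-0.02 t 11.81 ft,fr,fz [1.  0.6 0.1]
-0.05 t 12.06 ft,fr,fz [ 1.2  0.1 -1.1]
-0.08 t 12.31 ft,fr,fz [ 6.3 -1.5 -2. ]
-0.11 t 12.56 ft,fr,fz [10.6 -3.2 -3.9]
-0.14 t 12.81 ft,fr,fz [14.7 -6.5 -7.3]
```

View pics/crop1.png

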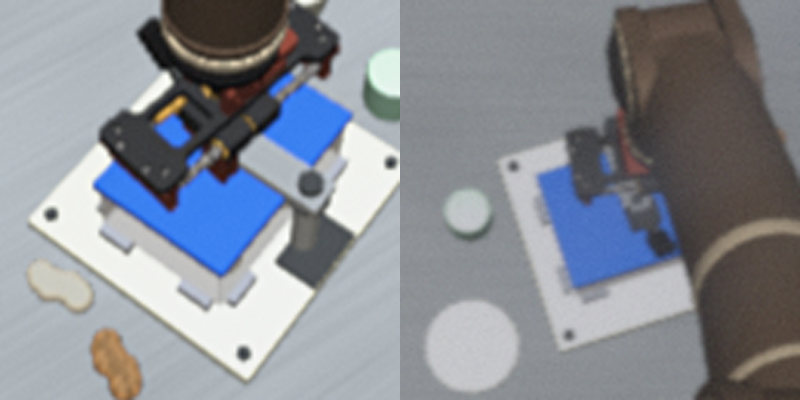

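The strap now lies across the middle of the lid, and the force rises against its stop. I'll back off, lift and check it.

```bash
python3 - <<'E'
from h import *
print(ctrl.sense()["width"])
ctrl.move_straight(pos(0,.065,.05,.099),feed=.1,ori=ori(0))
ctrl.move_straight(pos(0,.065,.05,.24),feed=.2)
f=F();s=ctrl.sense();print(s["time"],f,s["position"])
for c in("scene","wrist"):
    cv2.imwrite(f"pics/{c}2.png",ctrl.grab_frame(c))
    for n in("strap_mid","lever_tip"): print(c,n,[(round(d["conf"],2),np.round(d["extent"]).astype(int).tolist()) for d in ctrl.look_for(n,c)[:2]])
    P=[pos(0,0,0,.117),pos(0,.105,0,.124),pos(0,.105+.082*np.cos(.86),0,.124+.082*np.sin(.86))]
    print(np.round(proj(c,P)).tolist())
a=cv2.imread("pics/scene2.png")[205:335,205:335];b=cv2.imread("pics/wrist2.png")
cv2.imwrite("pics/crop2.png",np.hstack([cv2.resize(a,(400,400),interpolation=2),cv2.resize(b,(400,400))]))
E
```

```text
0.005712043392855401
14.225 [ 0.46980722 -0.49728763 -0.23289192] [ 0.57604061 -0.08770505  0.23888378]
scene strap_mid [(0.62, [285, 247, 59, 57])]
scene lever_tip [(0.46, [255, 219, 6, 9])]
[[306.0, 264.0], [269.0, 239.0], [251.0, 213.0]]
wrist strap_mid [(0.81, [231, 199, 42, 170])]
wrist lever_tip [(0.67, [230, 259, 25, 44])]
[[227.0, 130.0], [231.0, 246.0], [222.0, 339.0]]
```

View pics/crop2.png

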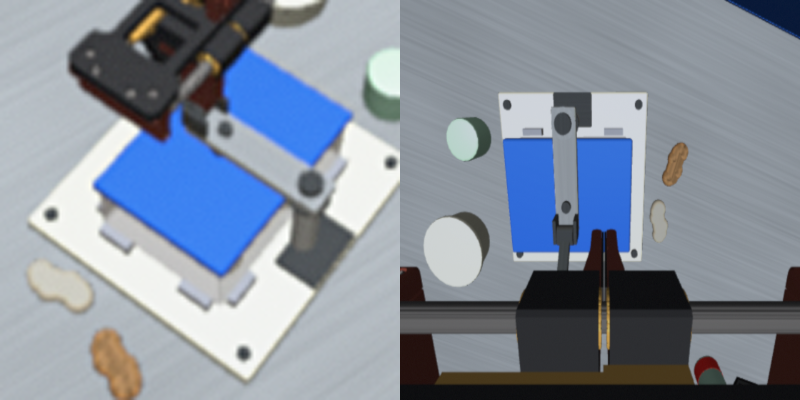

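The wrist view shows the strap square across the lid's middle, with the post at (563,125) and the lever hinge at (565,230). The hinge matches the 0 rad projection. The tub hasn't shifted, so I'll push the lever down along its arc.

```bash
python3 - <<'E'
from h import *
def L(ph,s=.068): return pos(0,.105+s*np.cos(ph)-.006*np.sin(ph)-.010,0,.124+s*np.sin(ph)+.006*np.cos(ph))
p=L(1.05); h=p.copy();h[2]=.25
ctrl.move_straight(h,feed=.2); ctrl.move_straight(p,feed=.12)
ph=1.05; n=0
def rep(k):
    f=F(); s=ctrl.sense(); print(k,"t",round(s["time"],2),np.round(f,1),"z",round(s["position"][2],4)); return np.linalg.norm(f)
while ph>.06:
    ph-=.09; ctrl.move_straight(L(ph),feed=.06)
    if rep(round(ph,2))>45: break
else:
    e=L(0)
    for k in range(14):
        e[2]-=.001; ctrl.move_straight(e,feed=.03)
        if rep(k)>32: break
p=np.array(ctrl.sense()["position"]);p[2]=.2
ctrl.move_straight(p,feed=.12); p[2]=.3;
ctrl.move_straight(p-[.10,0,0],feed=.2)
print(ctrl.sense()["time"],F())
for c in("scene","top","wrist"): cv2.imwrite(f"pics/{c}3.png",ctrl.grab_frame(c))
print(np.round(proj("scene",[pos(0,.105,0,.124),pos(0,.187,0,.124)])))
a=cv2.imread("pics/scene3.png")[190:320,190:320];b=cv2.imread("pics/wrist3.png")
cv2.imwrite("pics/crop3.png",np.hstack([cv2.resize(a,(400,400),interpolation=2),cv2.resize(b,(400,400))]))
E
```

```text
0.96 t 16.0 [-0.4 -0.8  0.7] z 0.1836
0.87 t 16.25 [ 2.  -0.   0.2] z 0.1801
0.78 t 16.5 [1.5 0.5 1.1] z 0.1761
0.69 t 16.75 [ 2.  -0.6  1.4] z 0.1718
0.6 t 17.0 [ 1.9 -0.6  1.2] z 0.1671
0.51 t 17.25 [ 1.1 -0.2  0.5] z 0.1622
0.42 t 17.5 [0.8 0.1 0.7] z 0.157
0.33 t 17.75 [0.9 0.  0.4] z 0.1515
0.24 t 18.0 [-0.   0.2 -0.3] z 0.1458
0.15 t 18.25 [-0.6 -0.8  0.2] z 0.1398
0.06 t 18.5 [-0.2  0.   0.5] z 0.1339
-0.03 t 18.75 [-7.7  0.4 24.7] z 0.1299
0 t 19.0 [-4.3  0.3 16.6] z 0.1302
1 t 19.25 [-6.9 -0.2 24.7] z 0.1299
2 t 19.5 [-11.4   0.1  33.4] z 0.1297
21.1167 [-0.00277264  0.19744527 -0.30963015]
[[269. 239.]
 [243. 222.]]
```

View pics/crop3.png

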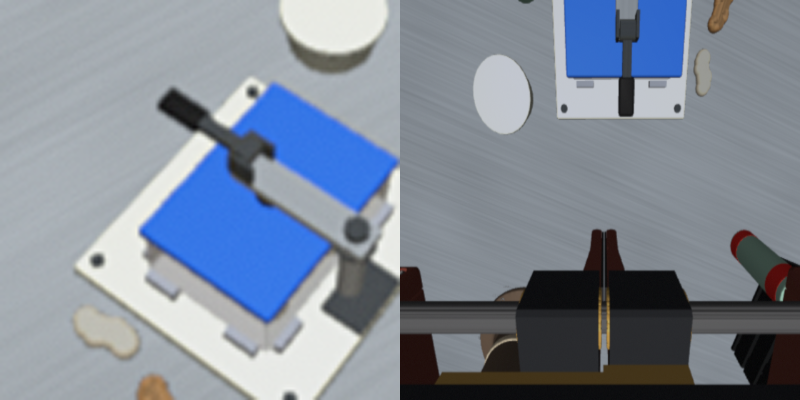

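The lever tip is at scene px (243,222), exactly where a level lever at 0 rad projects. The foot is on the lid, the strap and tub are in place, and the robot is clear.

```bash
python3 -c "
from station import ctrl
print(ctrl.job_done())"
```

```text
the job is handed in; nothing more can be done
None
```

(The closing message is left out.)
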